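# Lock the pot stand's foot with its pin and R-clip

### The job

Make the foot of the pot stand safe: push the steel locking pin fully home, so that its head meets the green cheek, then take the R-clip from the wooden rack and push its straight leg through the slanting cross-hole in the pin's end until the bent leg has snapped over the shaft and sits round it. Leave the clip there, and do not disturb the copper pot, the brass bowl and the oil bottle.

Things in the scene. Friction and masses are not known exactly. Their poses are not given: they have to be found in the camera images.
- stand: Fixed foot of a green pot stand. Origin: under the centre of its 150 (x) x 170 (y) x 12 mm base plate; z up. Two green cheeks, 56 mm wide (x), 8 mm thick, outer faces at y = -60 and +60 mm, tops 122 mm up; between them on the origin a column stub, 38 mm diameter (collar 43), top 194 mm up. The pin runs along the stand's y axis, 90 mm above the table.
- pin (a joint): How far the locking pin has been pushed in, in m: it starts between 0 and 0.02 and is fully home (head against the cheek, hard stop) at 0.055. It slides towards the stand's +y, cannot turn, and resists with about 4 N of friction; it stays where it is left.
- pin_head (a point): Centre of the outer face of the pin's round head (42 mm diameter, 12 mm thick), at the pin's -y end; push here towards +y. Its axes are those of pin_hole.
- pin_hole (a point): Centre of the 11 x 11 mm through cross-hole, on the axis of the 28 mm shaft, 162 mm in +y from the head's face, 22 mm before the shaft's end. Pin home: 30 mm outside the +y cheek; before: hidden by the cheek. Axes: y = along the pin, as the stand's y; z = along the hole out of its upper mouth, 30 degrees from vertical leaning to the stand's -x (robot side); x = across the shaft.
- rack: Fixed plywood rack, 100 (x) x 70 (y) mm, top 100 mm high. Origin: centre of its underside. In the middle of the top is a window 34 (x) x 18 (y) mm, plate 10 mm thick, through which the clip's legs hang down.
- clip: Steel R-clip, 128 mm long, 75 g. Origin: the point of the straight leg's axis that meets the pin's axis when home. z: along the straight leg (7 mm thick, round tip at z = -44 mm) to the grip; x: to the bent leg; y: normal. Orange grip block: z 42 to 84, x -17 to 33, 12 mm thick in y. Starts upright, grip on the rack's top, x along the rack's x. Home: z along the hole's z, y along the pin's y (or reversed).
- pot: Copper pot, 110 mm across, 85 mm high; origin at the centre of its underside. Leave alone.
- bowl: Brass bowl, 100 mm across, 45 mm high; origin at the centre of its underside. Leave alone.
- oil: Amber oil bottle, 64 mm across, 130 mm high; origin at the centre of its underside. Leave alone.
- clip_bend (a point): On the clip's springy bent leg (6 mm wire, hinged in the grip), the middle of the curve that sits round the shaft's side: x = 15 mm, z = 0 in the clip's axes. The leg's flared end (z = -34 mm) meets the shaft first; its narrowest place (z = -11 mm) springs out by about 5 mm to ride over the shaft (a push of some 4 to 12 N); seated it holds the clip, with a little free lean in the hole. Home, it may be on either side of the shaft.
Mind the look-alikes: they are no part of the job. Of the things that look like the clip, the middle-sized one is meant.

How it is judged:
By the outcome, as a careful person would: the job done as asked, in the order asked, and still so for the second after the job is handed in, with the robot touching nothing.
It also fails if it takes over 64 s, if anything falls off the work surface, if the arm or the gripper's body presses on something with over 40 N, if the wrist force passes 120 N, or if a joint passes its speed limit or range.

### The arm

A 6-joint arm with a two-finger parallel gripper is mounted at the origin on the work surface. World frame = base frame: x ahead of the robot, y to its left, z up, the work surface at z = 0. Lengths are in mm, angles in rad, forces in N, time in s.
With the tool pointing down it reaches from about 350 to 975 mm from the base axis. Payload 17.4 kg.
Tool frame: the origin (TCP) lies at the very end of the fingers, on their centre line; the grasp point (between the pads) lies 19 mm behind it; z points along the fingers, y is the direction in which the jaws open and shut (so a half turn about z gives the same grasp; the last joint's range is limited). The gripper opens to 85 mm and grips with 20 to 120 N. Pads are 22 mm wide; open, the fingers measure 114 mm over their backs; the gripper's body (76 mm by 85 mm) begins 54 mm behind the grasp point. The pads swing forward as they close: fully open they stand 13 mm farther back than shut.
Start: joints at [-1.295, 0.116, 1.442, -0, 1.584, -0.038], TCP at [208.346, -642.047, 231.303] pointing down, gripper open.
Joint ranges: [-2.83, 2.83], [-0.83, 2.19], [0.07, 2.5], [-1.14, 4.28], [0.01, 3], [-2.97, 2.97]. Speed limits (rad/s): [1.89, 1.89, 2.22, 3.14, 3.14, 3.14].

### API

Orientations are given as a rotation vector (axis times angle).
In Python, from station import * gives the robot as it stands.
- The arm moves only by the shell command python3 -m pendant 'ROWS' [OPENING] [FORCE]. ROWS is JSON, a list of rows, each a list of 2 entries, a list of its own where there are three numbers: the shift along the tool's x, y, z in cm, then the turn about the tool's z in rad. In form: [[[x, y, z], twist], ...]. A call has 1 to 5 rows; each row is the pose to reach, as a shift and turn from the pose commanded when the call began, along the tool's axes at that moment; what a row does not reach only later rows make up. A row lasts 1/8 s, in which the tool goes at most 62.5 mm and 10.7 degrees, less where a joint would pass 70% of its speed; a pose out of reach is approached as far as the arm can. A call with a gripper value outside its range is refused whole. OPENING is the opening in per cent of the stroke, from 0 (shut) to 100 (fully open), set as the call begins (- or left out, the last holds). The fingers move at their own pace and stop on an object; FORCE is the grip in N (left out, the last holds). Time passes only in rows, so rows that repeat a pose let the fingers close. It gives the time, the measured TCP pose, the force and the opening at its end, in the units of the state.
- observe(): the state, without advancing time (a new reading comes with each control period).
- grab_frame(name): name is "scene" or "top"; returns a dict with "image" (400x640x3 uint8, red, green, blue), "fov_y" (degrees; the focal length in pixels is half the picture's height over the tangent of half this angle, whatever the lens; pixels are square), "cx", "cy" (the principal point, pixels), "extrinsics" (4x4, takes a point from world to camera coordinates). Camera axes: x right, y down, z forward; pixel columns grow to the right and rows downward; lengths in mm; the calibration is good to about 2 mm. A picture is of the moment at which its call begins. There is no depth.
- job_done(): hands the job in, once; it reports no verdict.
Trained networks look in a picture, given as the dict that the camera call returned (one of the last four; its "shot" number tells which), for a name from the list of things; names that differ only in an ending like _2 or _b are one class to them, and where a whole thing is asked for, a point or a joint stands for the part that bears it (a point fixed in the world has none). Each returns a list of dicts, best first, with "p" (0 to 1); they miss things now and then, are a little off and sometimes report something else, mostly with a low value. They report only what shows in the picture. A call takes as long as a camera call. They do not tell look-alikes from the thing itself.
- cut_out(label, picture): "mask" (400x640 bool, what is visible of it) and "rect" ([left, top, right, bottom] in pixels, round what is visible of it).
The state is a dict: "time": time; "joints": joint angles; "joint_velocities": joint speeds; "effort": joint torques, N m; "eef_pos": TCP position; "eef_rot": TCP orientation; "force": force on the tool from outside, world axes, zero at the start; "wrist_torque": the same for the moment, N m; "grip_width": finger opening in mm.
Only numpy, scipy, OpenCV 4.12 (cv2) and the standard library are available. Lean on these libraries where they do the work, as an engineer would, in place of code of your own. Each camera call takes 0.05 s, during which the arm holds its last target. There are 200 camera calls.

## Working session

There is one attempt and no reset: what is moved stays moved. The work goes in short steps, Python scripts to look and compute and a shell command to move; the robot and the scene stay as the last step left them, time stands still between calls to the robot, and variables do not carry over. Pictures are saved under pics/ and viewed, about 8 in all and at most 12, crops included, and the job is handed in when it is done.

```bash
ls; mkdir -p pics
cat > h.py <<'E'
from station import *
import numpy as np, cv2
from scipy.spatial.transform import Rotation as R
def cam(f):
    h,w=f["image"].shape[:2]; fl=h/2/np.tan(np.radians(f["fov_y"])/2)
    return np.array([[fl,0,f["cx"]],[0,fl,f["cy"]],[0,0,1]]),np.array(f["extrinsics"])
def proj(f,P):
    K,E=cam(f); P=np.atleast_2d(P); c=P@E[:3,:3].T+E[:3,3]; p=c@K.T; return p[:,:2]/p[:,2:]
def ray(f,px):
    K,E=cam(f); d=E[:3,:3].T@np.linalg.inv(K)@[px[0],px[1],1]; return -E[:3,:3].T@E[:3,3], d/np.linalg.norm(d)
def onz(f,px,z):
    o,d=ray(f,px); return o+d*(z-o[2])/d[2]
def tri(fs,pxs):
    A=np.zeros((3,3));b=np.zeros(3)
    for f,p in zip(fs,pxs):
        o,d=ray(f,p);M=np.eye(3)-np.outer(d,d);A+=M;b+=M@o
    return np.linalg.solve(A,b)
def save(f,n,crop=None,s=1):
    im=f["image"][...,::-1]
    if crop: l,t,r,b=crop; im=im[t:b,l:r]
    cv2.imwrite("pics/"+n+".png",cv2.resize(im,None,fx=s,fy=s,interpolation=cv2.INTER_CUBIC))
E
python3 - <<'E'
from h import *
s=grab_frame("scene");t=grab_frame("top")
save(s,"s0",s=1.25);save(t,"t0",s=1.25)
for f in (s,t):
    K,E=cam(f);print(f["fov_y"],f["cx"],f["cy"],ray(f,(320,200)))
    for n in ["stand","pin","rack","clip","pot","bowl","oil"]:
        for r in cut_out(n,f): print(n,round(r["p"],2),np.round(r["rect"]),int(r["mask"].sum()))
o=observe();print(o["time"],o["eef_pos"],o["eef_rot"],R.from_rotvec(o["eef_rot"]).as_matrix().round(3))
E
```

```text
pics
45.99033463623095 322.7815661906753 203.90577254731343 (array([1017.31114449,  500.34571174, 1037.2872167 ]), array([-0.3701282 , -0.40085289, -0.83804658]))
stand 0.78 [250.  92. 322. 180.] 3555
pin 0.86 [259.  92. 296. 147.] 244
pin 0.69 [366. 204. 423. 263.] 1971
rack 0.87 [363. 207. 420. 262.] 1923
clip 0.81 [386. 211. 405. 229.] 243
clip 0.68 [425. 205. 460. 228.] 226
clip 0.64 [399. 284. 430. 361.] 1103
pot 0.93 [230. 208. 278. 256.] 1781
bowl 0.56 [180. 160. 215. 198.] 995
bowl 0.32 [388. 209. 404. 228.] 256
oil 0.72 [308. 287. 337. 324.] 944
44.33655688512607 313.05563199519287 199.32018961502453 (array([ 333.57950652,   50.7478782 , 1357.17190138]), array([ 0.19263206, -0.01029674, -0.98121703]))
stand 0.75 [362. 200. 456. 265.] 3597
pin 0.72 [241. 120. 269. 149.] 586
pin 0.68 [385. 220. 459. 250.] 620
rack 0.8 [236. 198. 273. 243.] 1061
clip 0.88 [170. 163. 226. 211.] 790
clip 0.67 [232. 258. 244. 294.] 207
pot 0.74 [320. 123. 361. 162.] 1237
bowl 0.67 [409. 126. 444. 158.] 935
bowl 0.22 [239. 200. 270. 245.] 1155
oil 0.65 [243. 118. 266. 149.] 602
oil 0.36 [233. 199. 272. 247.] 1249
0.8 [ 208.35021072 -642.03011654  231.29236224] [-3.10294652e+00 -4.90947190e-01  5.41461912e-05] [[ 0.951  0.309 -0.   ]
 [ 0.309 -0.951  0.   ]
 [-0.    -0.    -1.   ]]
```

View pics/s0.png

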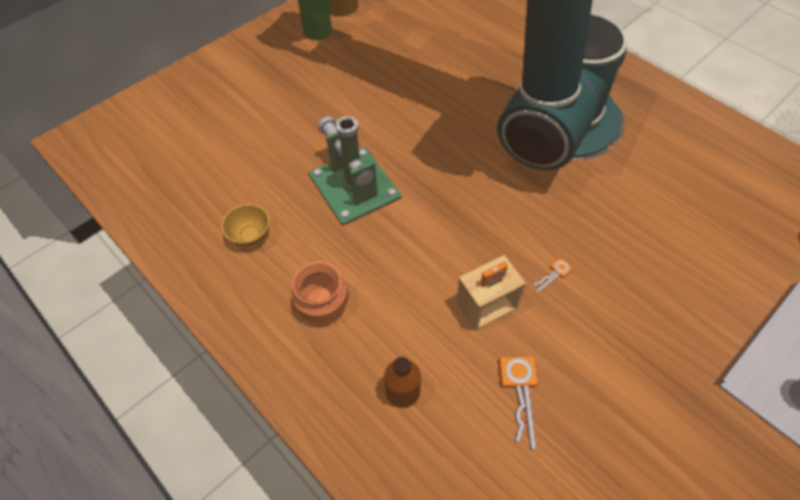

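View pics/t0.png

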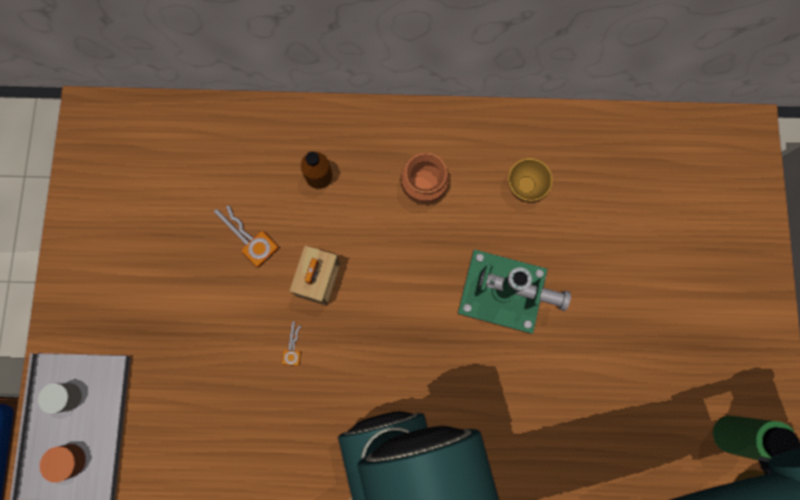

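Candidates for the clip are the big one lying on the table (scene 414,320; top 205,195), the small one on the table (scene 442,215; top 234,285), and the one standing in the rack (scene 395,218; top 250,216). The rack clip is the middle-sized one. The pin head is at top px (452,240), on the right, which is the -y side. I'll check with close crops.

Run:
```python
from h import *
s=grab_frame("scene");t=grab_frame("top")
def c(f,l,t0,w,h,k):return cv2.resize(f["image"][t0:t0+h,l:l+w,::-1],None,fx=k,fy=k,interpolation=cv2.INTER_CUBIC)
a=c(t,362,190,100,75,4);b=c(s,240,85,100,75+0,4);
d=c(t,225,190,100//2,75//2,8)[:300,:400];e=c(s,355,200,80,60,5)
im=np.vstack([np.hstack([a,b]),np.hstack([cv2.resize(d,(400,296)),cv2.resize(e,(400,296))])])
cv2.imwrite("pics/c1.png",im);print(im.shape)
```

```text
(596, 800, 3)
```

View pics/c1.png

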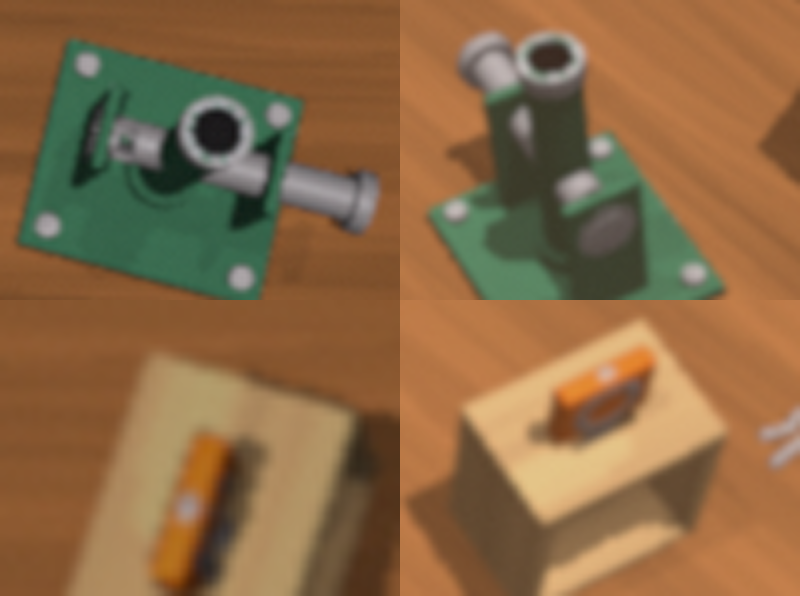

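```bash
cat > fit.py <<'E'
from h import *
from scipy.optimize import least_squares
s=grab_frame("scene");t=grab_frame("top")
T=lambda x,y:(362+x/4-.375,190+y/4-.375); S=lambda x,y:(240+(x-400)/4-.375,85+y/4-.375)
RT=lambda x,y:(225+x/8-.44,190+(y-300)/8-.44); RS=lambda x,y:(355+(x-400)/5-.4,200+(y-300)*300/296/5-.4)
def fit(obs,x0):
    def g(p,ob):
        c,n=np.cos(p[2]),np.sin(p[2]);o=[]
        for f,px,P in ob: o.append(proj(f,[p[0]+c*P[0]-n*P[1],p[1]+n*P[0]+c*P[1],P[2]])[0]-px)
        return np.ravel(o)
    for nm,ob in (("both",obs),("top",[o for o in obs if o[0] is t]),("scene",[o for o in obs if o[0] is s])):
        r=least_squares(g,x0,args=(ob,)); print(nm,r.x.round(3),"rms px",np.sqrt(np.mean(r.fun**2)).round(2)); 
        if nm=="both": b=r.x
    return b
# stand: top img up=+x, left=+y
print("stand");st=fit([(t,T(68,40),(75,85,12)),(t,T(302,100),(75,-85,12)),(t,T(18,242),(-75,85,12)),(t,T(217,130),(0,0,194)),
 (s,S(428,214),(75,-85,12)),(s,S(612,132),(-75,-85,12)),(s,S(725,290),(-75,85,12)),(s,S(551,58),(0,0,194))],[500,-200,-.24])
print("rack");rk=fit([(t,RT(152,352),(50,35,100)),(t,RT(357,410),(50,-35,100)),
 (s,RS(463,410),(50,-35,100)),(s,RS(643,320),(-50,-35,100)),(s,RS(727,430),(-50,35,100)),(s,RS(545,523),(50,35,100))],[500,150,-.24])
def w(p,P): return R.from_rotvec([0,0,p[2]]).apply(P)+[p[0],p[1],0]
for y in(-127,-107,-72,90): print(y,w(st,[0,y,90]).round(1),proj(t,w(st,[0,y,90])).round(1),proj(s,w(st,[0,y,90])).round(1))
print("grip centre",proj(t,w(rk,[0,0,142])).round(1),proj(s,w(rk,[0,0,142])).round(1))
E
python3 fit.py
```

```text
stand
both [ 5.13614e+02 -1.90947e+02 -2.40000e-01] rms px 0.66
top [ 5.12940e+02 -1.91827e+02 -2.33000e-01] rms px 0.55
scene [ 5.15103e+02 -1.89640e+02 -2.48000e-01] rms px 0.52
rack
both [ 5.28242e+02  2.17089e+02 -2.63000e-01] rms px 0.23
top [ 5.28321e+02  2.16088e+02 -2.52000e-01] rms px 0.0
scene [ 5.28160e+02  2.17263e+02 -2.63000e-01] rms px 0.24
-127 [ 483.4 -314.3   90. ] [[454.9 241.1]] [[259.8  98.2]]
-107 [ 488.2 -294.9   90. ] [[447.4 239.1]] [[263.  102.7]]
-72 [ 496.5 -260.9   90. ] [[434.2 235.5]] [[268.7 110.6]]
90 [ 535.  -103.5   90. ] [[373.5 219.2]] [[297.2 150.4]]
grip centre [[248.2 215.3]] [[395.7 214.2]]
```

```bash
cat > go.py <<'E'
import sys
from h import *
# usage: go.py frame x y z yawdeg : target TCP in stand/rack/world frame -> shift in cm, twist; yaw = angle of tool x in that frame
F={"stand":(513.6,-190.9,-.240),"rack":(528.2,217,-.26),"world":(0,0,0)}[sys.argv[1]]
x,y,z,a=map(float,sys.argv[2:6])
P=R.from_rotvec([0,0,F[2]]).apply([x,y,z])+[F[0],F[1],0]
o=observe();M=R.from_rotvec(o["eef_rot"]).as_matrix()
d=np.arctan2(M[1,0],M[0,0]);tw=-((np.radians(a)+F[2]-d+np.pi/2)%np.pi-np.pi/2)
print("P",P.round(1),"shift cm",(M.T@(P-o["eef_pos"])/10).round(2),"twist",round(tw,3),"j6",round(o["joints"][5],2),"t",o["time"])
E
python3 go.py stand 0 -165 180 0;python3 go.py stand 0 -165 82 0
```

```text
P [ 474.4 -351.2  180. ] shift cm [ 34.28 -19.46   5.13] twist 0.554 j6 -0.04 t 1.0
P [ 474.4 -351.2   82. ] shift cm [ 34.28 -19.46  14.93] twist 0.554 j6 -0.04 t 1.0
```

```bash
python3 -m pendant '[[[5,-3,1],0.14],[[10,-6,2],0.28],[[15,-9,3],0.42],[[20,-11.5,4],0.554],[[25,-14.2,5],0.554]]' 0; python3 go.py stand 0 -165 82 0
```

```text
time: 1.62
eef_pos: [403.4, -428.4, 181.2]
eef_rot: [3.118, -0.38, 0.001]
force: [1.1, -0.6, 0.7]
grip_width: -0.2
P [ 474.4 -351.2   82. ] shift cm [ 5.04 -9.2   9.92] twist -0.003 j6 0.95 t 1.625
```

```bash
python3 -m pendant '[[[2.5,-4.6,2],0],[[5,-9.2,4],0],[[5,-9.2,7],0],[[5,-9.2,9.9],0],[[5,-9.2,9.9],0]]'; python3 go.py stand 0 -90 82 0
```

```text
time: 2.25
eef_pos: [472.0, -351.6, 80.4]
eef_rot: [-3.117, 0.376, 0.005]
force: [-0.2, 0.3, 0.0]
grip_width: 0.1
P [ 492.2 -278.3   82. ] shift cm [ 0.22 -7.59 -0.15] twist 0.0 j6 1.13 t 2.25
```

```bash
python3 -m pendant '[[[0.1,-2,0],0],[[0.2,-4,0],0],[[0.2,-5.2,0],0],[[0.2,-6.2,0],0],[[0.2,-6.8,0],0]]'; python3 -m pendant '[[[0,0,0],0],[[0,-0.3,0],0],[[0,-0.6,0],0],[[0,-0.6,0],0]]'; python3 go.py stand 0 -90 82 0
```

```text
time: 2.88
eef_pos: [491.4, -286.4, 82.9]
eef_rot: [3.118, -0.376, 0.002]
force: [-0.7, -4.7, 3.1]
grip_width: -0.4
time: 3.38
eef_pos: [492.3, -280.8, 82.1]
eef_rot: [-3.119, 0.376, 0.0]
force: [0.0, -1.7, 0.1]
grip_width: -0.6
P [ 492.2 -278.3   82. ] shift cm [-0.06 -0.24  0.01] twist -0.0 j6 1.25 t 3.375
```

```bash
python3 -m pendant '[[[0,-0.2,0],0],[[0,-0.4,0],0],[[0,-0.6,0],0],[[0,-0.6,0],0]]'; python3 -m pendant '[[[0,-0.2,0],0],[[0,-0.4,0],0],[[0,-0.4,0],0]]';  python3 go.py stand 0 -90 82 0
```

```text
time: 3.88
eef_pos: [493.2, -276.8, 82.2]
eef_rot: [3.115, -0.377, -0.001]
force: [-3.7, -21.5, -4.6]
grip_width: 0.1
time: 4.25
eef_pos: [493.3, -276.6, 82.4]
eef_rot: [3.108, -0.378, -0.001]
force: [-10.7, -53.8, -9.6]
grip_width: 0.2
P [ 492.2 -278.3   82. ] shift cm [-0.06  0.2   0.04] twist -0.002 j6 1.26 t 4.25
```

```bash
python3 -m pendant '[[[0,1,0],0],[[0,3,0],0],[[0,5,-3],0],[[0,6,-9],0],[[0,6,-15],0]]' 100
python3 - <<'E'
from h import *
s=grab_frame("scene");t=grab_frame("top")
def c(f,l,t0,w,h,k):return cv2.resize(f["image"][t0:t0+h,l:l+w,::-1],None,fx=k,fy=k,interpolation=cv2.INTER_CUBIC)
cv2.imwrite("pics/c2.png",np.hstack([c(t,355,195,50,50,8),c(s,270,120,50,50,8)]))
P=R.from_rotvec([0,0,-.24])
for y in (60,90,112):
  q=P.apply([0,y,90])+[513.6,-190.9,0]; print(y,(proj(t,q)-[355,195])*8+3.5,(proj(s,q)-[270,120])*8+3.5+[400,0])
q=P.apply([-7,90,90+14*.866])+[513.6,-190.9,0]; print("mouth",(proj(t,q)-[355,195])*8+3.5,(proj(s,q)-[270,120])*8+3.5+[400,0])
E
python3 go.py rack 0 0 200 0;python3 go.py rack 0 0 104 0
```

```text
time: 4.88
eef_pos: [480.0, -329.6, 233.8]
eef_rot: [-3.118, 0.377, 0.001]
force: [0.5, 0.3, 0.4]
grip_width: 85.1
60 [[241.03732078 221.33104296]] [[576.84634661 184.85897978]]
90 [[151.69894817 197.31712882]] [[621.17112372 246.70505857]]
112 [[ 86.31640013 179.74247586]] [[654.3342318  292.97733175]]
mouth [[151.07130315 212.21359271]] [[638.28698085 213.86149259]]
P [528.2 217.  200. ] shift cm [ -8.55 -54.28   3.74] twist 0.02 j6 1.17 t 4.975
P [528.2 217.  104. ] shift cm [ -8.63 -54.31  13.34] twist 0.02 j6 1.17 t 4.975
```

View pics/c2.png

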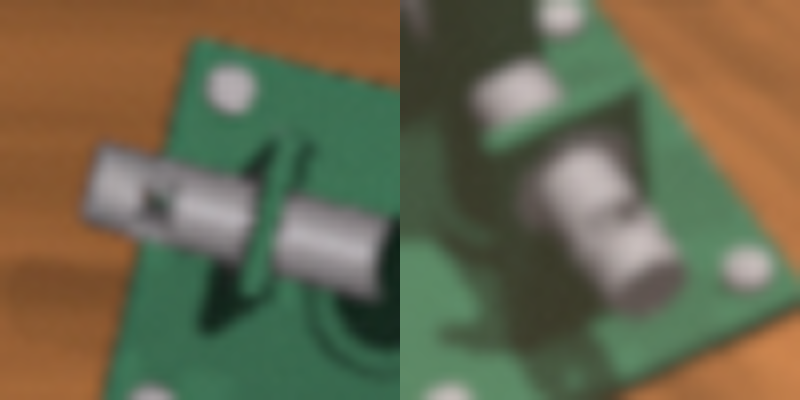

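The pin is home: the hole shows outside the cheek at crop (157,203) in the top view and about (630,207) in the scene view. The end face is at (93,179) and (645,286).

```bash
python3 - <<'E'
from h import *
s=grab_frame("scene");t=grab_frame("top")
tp=lambda x,y:((x-3.5)/8+355,(y-3.5)/8+195); sp=lambda x,y:((x-403.5)/8+270,(y-3.5)/8+120)
P=R.from_rotvec([0,0,.24])
for a,b in (((93,179),(645,286)),((156,203),(629,208))):
  q=tri([t,s],[tp(*a),sp(*b)]);print(q.round(1),"stand",P.apply(q-[513.6,-190.9,0]).round(1),(proj(t,q)-tp(*a)).round(2),(proj(s,q)-sp(*b)).round(2))
E
python3 -m pendant '[[[-1,-6,0],0],[[-2,-12,0],0],[[-3,-18,0],0],[[-4,-24,0],0],[[-5,-30,0],0.02]]'; python3 go.py rack 0 0 104 0
```

```text
[540.8 -84.7  91.4] stand [  1.1 109.6  91.4] [[ 0.23 -0.17]] [[0.29 0.06]]
[ 530.7 -103.   106.1] stand [ -4.3  89.4 106.1] [[ 0.04 -0.03]] [[0.04 0.01]]
time: 5.7
eef_pos: [502.5, -24.0, 230.7]
eef_rot: [-3.115, 0.408, 0.003]
force: [1.3, 0.0, -0.2]
grip_width: 85.6
P [528.2 217.  104. ] shift cm [ -3.7  -23.95  12.69] twist -0.0 j6 1.73 t 5.7
```

```bash
python3 -m pendant '[[[-1,-6,0],0],[[-2,-12,0],0],[[-3,-18,0],0],[[-3.7,-24,0],0],[[-3.7,-24,3],0]]' 40;  python3 go.py rack 0 0 107 0
```

```text
time: 6.32
eef_pos: [529.1, 219.0, 201.6]
eef_rot: [-3.115, 0.401, 0.0]
force: [0.4, -0.8, -0.5]
grip_width: 34.3
P [528.2 217.  107. ] shift cm [-0.03  0.23  9.46] twist 0.004 j6 2.17 t 6.325
```

```bash
python3 -m pendant '[[[0,0,0],0],[[0,0,2],0],[[0,0,4],0],[[0,0,4],0]]' 40;  python3 go.py rack 0 0 107 0
python3 - <<'E'
from h import *
s=grab_frame("scene");t=grab_frame("top")
def c(f,l,t0,w,h,k):return cv2.resize(f["image"][t0:t0+h,l:l+w,::-1],None,fx=k,fy=k,interpolation=cv2.INTER_CUBIC)
cv2.imwrite("pics/c3.png",np.hstack([c(t,215,180,80,80,5),c(s,350,170,80,80,5)]))
E
```

```text
time: 6.82
eef_pos: [528.5, 214.5, 160.2]
eef_rot: [3.114, -0.409, -0.004]
force: [0.2, 0.3, 0.8]
grip_width: 34.1
P [528.2 217.  107. ] shift cm [-0.09 -0.24  5.32] twist -0.001 j6 2.17 t 6.825
```

View pics/c3.png

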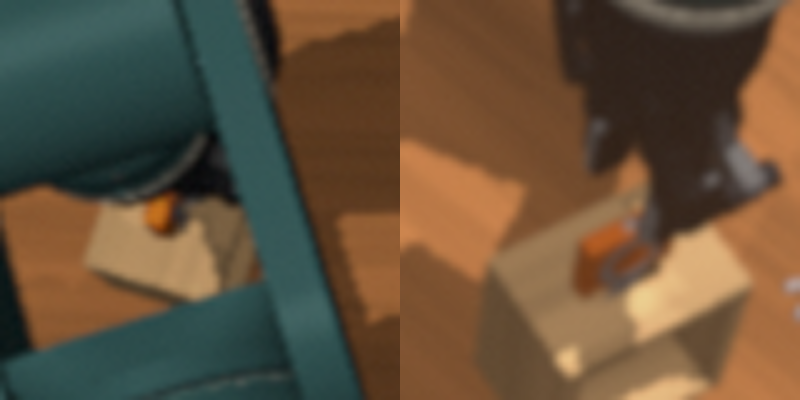

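The arm hides most of the top view. In the scene view the fingers straddle the orange block (crop 610,250). I'll descend and grip gently.

```bash
python3 -m pendant '[[[0,0,2],0],[[0,0,4],0],[[0,0,5.3],0],[[0,0,5.3],0]]';  python3 -m pendant '[[[0,0,0],0],[[0,0,0],0],[[0,0,0],0],[[0,0,0],0],[[0,0,0],0]]' 0 20; python3 go.py rack 0 0 107 0
```

```text
time: 7.42
eef_pos: [528.7, 215.0, 107.8]
eef_rot: [3.114, -0.407, -0.003]
force: [1.2, -0.1, 0.4]
grip_width: 34.3
time: 8.05
eef_pos: [529.5, 215.3, 109.9]
eef_rot: [-3.115, 0.408, -0.001]
force: [0.4, 0.2, 5.6]
grip_width: 11.4
P [528.2 217.  107. ] shift cm [-0.17 -0.13  0.29] twist -0.0 j6 2.17 t 8.05
```

```bash
python3 -m pendant '[[[0,0,-2.5],0],[[0,0,-5],0],[[0,0,-7.5],0],[[0,0,-10],0],[[0,0,-10],0]]' 0 60
python3 - <<'E'
from h import *
s=grab_frame("scene");t=grab_frame("top")
def c(f,l,t0,w,h,k):return cv2.resize(f["image"][t0:t0+h,l:l+w,::-1],None,fx=k,fy=k,interpolation=cv2.INTER_CUBIC)
o=observe();p=np.array(o["eef_pos"]);g=p+[0,0,19];print(p,o["grip_width"])
print(proj(s,g),proj(t,g))
cv2.imwrite("pics/c4.png",np.hstack([c(t,205,160,80,80,5),c(s,345,160,80,80,5)]))
E
```

```text
time: 8.68
eef_pos: [529.7, 215.4, 210.9]
eef_rot: [-3.114, 0.407, -0.004]
force: [0.4, 1.1, -0.9]
grip_width: 10.7
[528.98585242 215.13582621 208.3344359 ] 11.251898338206983
[[399.75417611 192.42099693]] [[244.32163168 209.08116777]]
```

View pics/c4.png

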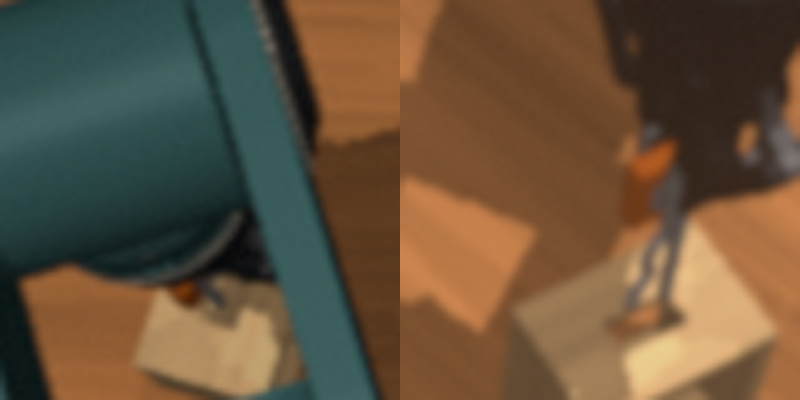

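The wavy bent leg is on the left (crop 640,270), the +x side, and the straight leg is on the right. The clip's x is therefore rack +x and no half turn is needed. The hole leans 30° and the tool stays vertical, so I'll pivot the clip in a light grip by bearing the straight leg on the window's -x edge.

```bash
python3 -m pendant '[[[0,0,1.7],0],[[0,0,3.3],0],[[-0.5,0,3.3],0],[[-0.5,0,3.3],0]]' 0 20; python3 -m pendant '[[[-0.8,0,0],0],[[-1.6,0,0],0],[[-2.5,0,0],0],[[-2.5,0,0],0]]';python3 -m pendant '[[[-0.8,0,0.1],0],[[-1.6,0,0.35],0],[[-2.5,0,0.7],0],[[-2.5,0,0.7],0]]'
python3 - <<'E'
from h import *
s=grab_frame("scene");
def c(f,l,t0,w,h,k):return cv2.resize(f["image"][t0:t0+h,l:l+w,::-1],None,fx=k,fy=k,interpolation=cv2.INTER_CUBIC)
cv2.imwrite("pics/c5.png",c(s,345,160,80,80,6))
E
```

```text
time: 9.28
eef_pos: [524.1, 216.6, 176.3]
eef_rot: [3.115, -0.407, -0.0]
force: [0.1, -0.2, -0.3]
grip_width: 11.2
time: 9.78
eef_pos: [500.2, 223.1, 177.2]
eef_rot: [-3.115, 0.407, -0.003]
force: [1.8, -0.9, 1.6]
grip_width: 11.2
time: 10.28
eef_pos: [475.8, 229.6, 169.5]
eef_rot: [-3.115, 0.407, -0.001]
force: [2.7, -0.4, 3.0]
grip_width: 11.3
```

View pics/c5.png

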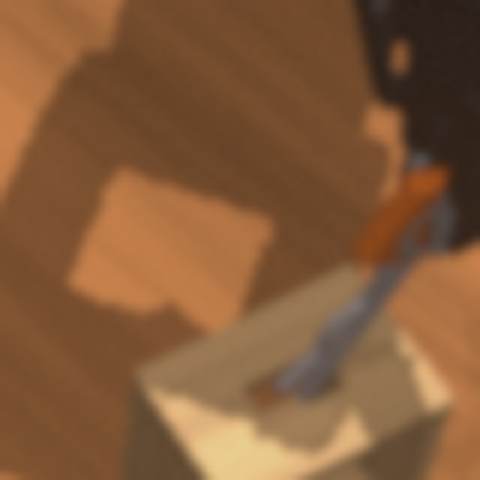

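```bash
python3 -m pendant '[[[0,0,0],0],[[0,0,-2],0],[[-0.5,0,-5],0],[[-0.5,1,-8],0],[[-0.5,5,-10],0]]' 0 120; python3 go.py stand -65 90 225 0
```

```text
time: 10.95
eef_pos: [458.1, 182.7, 271.5]
eef_rot: [-3.115, 0.404, 0.0]
force: [-0.2, -0.8, -0.4]
grip_width: 10.5
P [471.9 -88.  225. ] shift cm [ 8.24 25.83  4.64] twist -0.018 j6 2.16 t 10.95
```

```bash
python3 -m pendant '[[[1.6,5,1],-0.018],[[3.2,10,2],-0.018],[[4.8,15,3],-0.018],[[6.4,20,4],-0.018],[[8.2,25.8,4.6],-0.018]]'; python3 -m pendant '[[[0,0,0],0],[[0,0,0],0]]'
python3 - <<'E'
from h import *
s=grab_frame("scene");t=grab_frame("top");o=observe();print(o["eef_pos"])
def c(f,l,t0,w,h,k):return cv2.resize(f["image"][t0:t0+h,l:l+w,::-1],None,fx=k,fy=k,interpolation=cv2.INTER_CUBIC)
cv2.imwrite("pics/c6.png",np.hstack([c(t,345,180,66,66,6),c(s,265,90,66,66,6)]))
E
python3 go.py stand -65 90 200 0
```

```text
time: 11.58
eef_pos: [470.8, -89.5, 224.1]
eef_rot: [-3.118, 0.379, -0.0]
force: [1.6, 0.3, -1.3]
grip_width: 10.4
time: 11.82
eef_pos: [471.2, -88.0, 224.1]
eef_rot: [-3.118, 0.381, 0.0]
force: [-0.5, 0.5, -0.0]
grip_width: 10.0
[471.34363036 -87.13070721 223.94773739]
P [471.9 -88.  200. ] shift cm [0.07 0.08 2.39] twist -0.001 j6 1.58 t 11.925
```

View pics/c6.png

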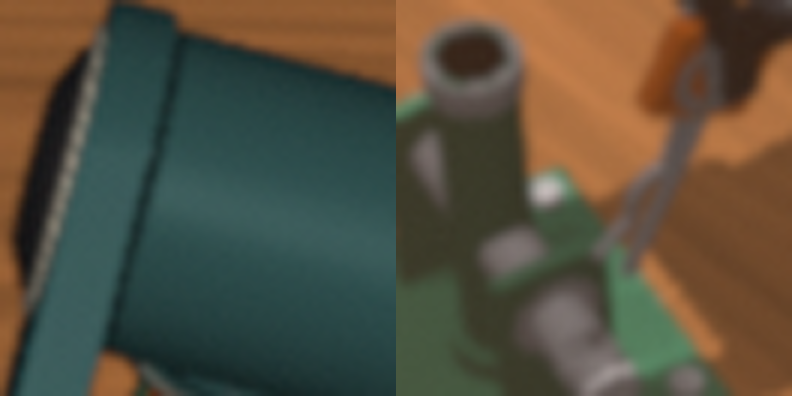

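```bash
cat > ov.py <<'E'
from h import *
P=R.from_rotvec([0,0,-.24]);O=np.array([513.6,-190.9,0])
def w(p): return P.apply(p)+O
def onplane(f,px,y):
    o,d=ray(f,px);o=P.inv().apply(o-O);d=P.inv().apply(d);return o+d*(y-o[1])/d[1]
def clip(org,tilt,pts):  # pts (x,z) clip -> stand frame
    a=np.radians(tilt);pts=np.atleast_2d(pts)
    return np.c_[org[0]+pts[:,0]*np.cos(a)-pts[:,1]*np.sin(a),np.full(len(pts),org[1]),org[2]+pts[:,0]*np.sin(a)+pts[:,1]*np.cos(a)]
MOD=[[(-3.5,42),(-3.5,-42),(0,-44),(3.5,-42),(3.5,42)],[(-17,42),(33,42),(33,84),(-17,84),(-17,42)]]
def draw(f,org,tilt,l,t,wd,k,y=0):
    im=cv2.resize(f["image"][t:t+wd,l:l+wd,::-1],None,fx=k,fy=k,interpolation=cv2.INTER_CUBIC)
    for m in MOD:
        q=(proj(f,w(clip(org,tilt,m)))-[l,t])*k+(k-1)/2
        cv2.polylines(im,[np.round(q*8).astype(np.int32)],False,(255,255,0),1,cv2.LINE_AA,3)
    return im
E
python3 - <<'E'
from ov import *
s=grab_frame("scene");o=observe();tc=P.inv().apply(np.array(o["eef_pos"])-O);print("tcp stand",tc.round(1))
cp=lambda x,y:((x-396-2.5)/6+265,(y-2.5)/6+90)
for q in((631,271),(655,212),(690,125)): print(onplane(s,cp(*q),tc[1]).round(1))
org=np.array([tc[0]+27.6,tc[1],tc[2]-44.8])
raw=cv2.resize(s["image"][85:140,290:345,::-1],None,fx=7,fy=7,interpolation=cv2.INTER_CUBIC)
cv2.imwrite("pics/c7.png",np.hstack([raw,draw(s,org,30,290,85,55,7)]))
print(org)
E
```

```text
tcp stand [-65.7  90.9 223.8]
[-21.2  90.9 139.1]
[-33.9  90.9 168. ]
[-51.6  90.9 208.9]
[-38.12780263  90.86854759 179.04294291]
```

View pics/c7.png

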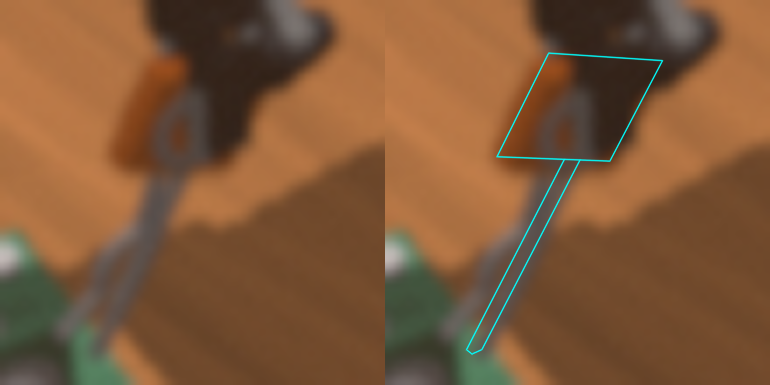

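The actual tilt is about 23.5°: the leg runs from (98,350) to (175,175), steeper than the 30° overlay. I'll go back to the rack window and pivot the missing 6–7°.

```bash
python3 go.py world 477 229.3 235 -14.9
```

```text
P [477.  229.3 235. ] shift cm [ -6.99 -30.86  -1.11] twist 0.02 j6 1.58 t 11.975
```

```bash
python3 -m pendant '[[[-1,-4,-3],0.02],[[-2.2,-10,-3],0.02],[[-3.4,-16,-3],0.02],[[-4.6,-22,-3],0.02],[[-6,-27,-3],0.02]]'; python3 -m pendant '[[[-0.9,-3.9,0.5],0],[[-0.9,-3.9,1.9],0],[[-0.9,-3.9,1.9],0]]'; python3 go.py world 477 229.3 169.5 -14.9
```

```text
time: 12.6
eef_pos: [476.9, 191.8, 253.7]
eef_rot: [-3.115, 0.406, -0.0]
force: [0.3, -0.3, -0.4]
grip_width: 10.5
time: 12.98
eef_pos: [478.3, 228.7, 233.2]
eef_rot: [3.114, -0.408, -0.003]
force: [-0.1, -0.0, -0.8]
grip_width: 10.5
P [477.  229.3 169.5] shift cm [-0.13 -0.03  6.37] twist -0.0 j6 2.23 t 12.975
```

```bash
python3 -m pendant '[[[0,0,2.2],0],[[0,0,4.4],0],[[-0.1,0,6.4],0],[[-0.1,0,6.4],0]]' 0 20; python3 -m pendant '[[[-0.5,0,0.2],0],[[-1,0,0.45],0],[[-1.1,0,0.5],0],[[-1.1,0,0.5],0]]'; python3 -m pendant '[[[0,0,0],0],[[0,0,-2],0],[[-0.5,0,-5],0],[[-0.5,1,-8],0],[[-0.5,5,-10],0]]' 0 120; python3 go.py stand -65 90 225 0
```

```text
time: 13.48
eef_pos: [477.7, 228.1, 168.3]
eef_rot: [3.113, -0.411, -0.003]
force: [-0.5, 0.2, -0.4]
grip_width: 10.3
time: 13.98
eef_pos: [468.8, 231.6, 167.2]
eef_rot: [-3.113, 0.411, -0.007]
force: [8.3, -3.6, 2.7]
grip_width: 10.2
time: 14.6
eef_pos: [449.6, 185.1, 267.9]
eef_rot: [-3.114, 0.407, -0.002]
force: [0.1, -0.6, -1.5]
grip_width: 10.8
P [471.9 -88.  225. ] shift cm [ 9.17 25.82  4.27] twist -0.02 j6 2.17 t 14.6
```

```bash
python3 -m pendant '[[[1.6,5,1],-0.02],[[3.4,10,2],-0.02],[[5.2,15,3],-0.02],[[7.2,20.2,4],-0.02],[[9.2,25.8,4.2],-0.02]]'; python3 -m pendant '[[[0,0,0],0],[[0,0,0],0]]'
python3 - <<'E'
from ov import *
s=grab_frame("scene");o=observe();tc=P.inv().apply(np.array(o["eef_pos"])-O);print("tcp stand",tc.round(1))
org=np.array([tc[0]+27.6,tc[1],tc[2]-44.8])
raw=cv2.resize(s["image"][85:140,290:345,::-1],None,fx=7,fy=7,interpolation=cv2.INTER_CUBIC)
cv2.imwrite("pics/c8.png",np.hstack([raw,draw(s,org,30,290,85,55,7)]))
E
```

```text
time: 15.22
eef_pos: [471.4, -89.9, 224.2]
eef_rot: [-3.118, 0.379, -0.001]
force: [1.2, 0.8, -1.0]
grip_width: 10.3
time: 15.48
eef_pos: [471.7, -88.3, 224.2]
eef_rot: [-3.118, 0.38, -0.001]
force: [0.4, 0.2, -0.2]
grip_width: 10.2
tcp stand [-65.1  90.3 224.1]
```

View pics/c8.png

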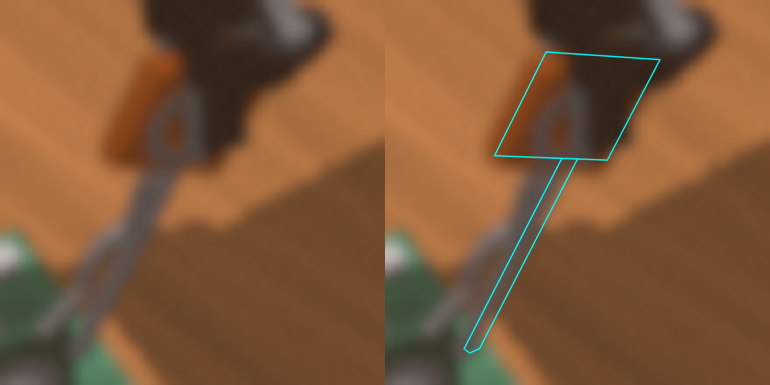

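Run:
```python
from ov import *
s=grab_frame("scene");o=observe();tc=P.inv().apply(np.array(o["eef_pos"])-O);print("tcp",tc.round(1))
cp=lambda x,y:((x-3)/7+290,(y-3)/7+85)
a=onplane(s,cp(82,351),tc[1]);b=onplane(s,cp(169,178),tc[1]);print("tip",a.round(1),"up",b.round(1),np.degrees(np.arctan2(a[0]-b[0],b[2]-a[2])))
sp=lambda x,y:((x-403.5)/8+270,(y-3.5)/8+120)
for y in(110,112): print("end centre",onplane(s,sp(645,286),y).round(1))
for y in(88,90): print("mouth",onplane(s,sp(629,208),y).round(1))
# gray leg pixels profile
g=s["image"].astype(int)
for r in range(110,137,4):
    row=g[r,294:320]; print(r,' '.join(f"{q[0]-q[2]:3d}" for q in row))
```

```text
tcp [-65.2  90.5 224. ]
tip [-14.6  90.5 142.9] up [-52.2  90.5 209.8] 29.3483964914631
end centre [  2.1 110.   92.8]
end centre [  3.1 112.   95.6]
mouth [ -4.8  88.  104.3]
mouth [ -3.9  90.  107. ]
110 106 106 109 110 111 112 114 115 117 117 117 115 112 110 101  76  45  27  21  20  26  52  83  97  99  98
114 107 107 105 106 105 105 107 109 110 111 113 113 110  93  62  31  15  14  26  55  88 107 113 112 113 113
118  96 110 112 110 108 106 105 105 102  90  70  49  31  20  15  13  19  37  60  75  79  78  75  73  71  73
122   7  35  68  92 101  98  85  60  33  24  33  41  33  21  21  35  54  66  70  70  70  70  69  70  71  71
126   5   4   5  11  22  31  27  20  20  26  24  18  21  35  54  63  65  64  64  66  67  66  68  69  70  70
130   5   6   8  11  11   8   6  10  16  19  34  60  73  71  69  69  69  69  68  67  64  63  63  63  64  65
134  14  14  15  15  15  14  12  11   7   9  32  67  97 106  99  86  74  66  68  67  68  69  69  67  66  65
```

```bash
python3 -m pendant '[[[-0.2,0.22,1],0],[[-0.2,0.22,2],0],[[0.3,0.22,2.8],0],[[0.74,0.22,3.54],0],[[0.74,0.22,3.54],0]]'
python3 - <<'E'
from ov import *
s=grab_frame("scene");o=observe();tc=P.inv().apply(np.array(o["eef_pos"])-O);print("tcp stand",tc.round(1),o["force"])
org=np.array([tc[0]+28.2,tc[1],tc[2]-44.9])
l,t,k=283,100,8
raw=cv2.resize(s["image"][t:t+48,l:l+48,::-1],None,fx=k,fy=k,interpolation=cv2.INTER_CUBIC)
im=draw(s,org,29.5,l,t,48,k)
# hole axis line & mouth square
ez=np.array([-.5,0,.866]);ex=np.array([.866,0,.5]);ey=np.array([0,1,0]);h=np.array([1.2,88.3,90])
q=[h+14*ez+5.5*(a*ex+b*ey) for a,b in((-1,-1),(1,-1),(1,1),(-1,1),(-1,-1))]
for L in (q,[h,h+60*ez]):
    cv2.polylines(im,[np.round(((proj(s,w(np.array(L)))-[l,t])*k+3.5)*8).astype(np.int32)],False,(0,0,255),1,cv2.LINE_AA,3)
cv2.imwrite("pics/c9.png",np.hstack([raw,im]))
E
```

```text
time: 16.2
eef_pos: [478.5, -92.4, 187.1]
eef_rot: [-3.118, 0.379, 0.002]
force: [0.1, -1.1, -0.9]
grip_width: 10.6
tcp stand [-57.5  87.3 187.6] [-0.90694131 -0.37611879 -0.15652064]
```

View pics/c9.png

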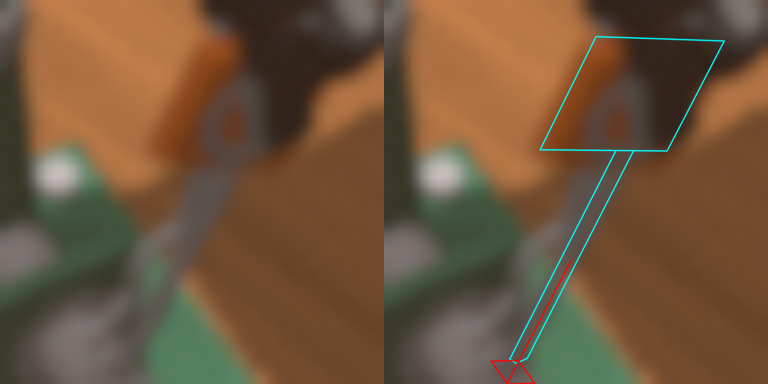

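```bash
python3 -m pendant '[[[0,0,0],0],[[0.15,0,0.26],0],[[0.3,0,0.52],0],[[0.4,0,0.69],0],[[0.4,0,0.69],0]]'; python3 -m pendant '[[[0.1,0,0.17],0],[[0.2,0,0.35],0],[[0.3,0,0.52],0],[[0.3,0,0.52],0]]';python3 - <<'E'
from ov import *
o=observe();print("tcp stand",P.inv().apply(np.array(o["eef_pos"])-O).round(1),"F",P.inv().apply(o["force"]).round(1),np.round(o["wrist_torque"],2))
E
```

```text
time: 16.88
eef_pos: [482.0, -93.3, 180.4]
eef_rot: [-3.118, 0.379, 0.002]
force: [-2.0, 0.8, -4.0]
grip_width: 10.5
time: 17.38
eef_pos: [484.9, -94.0, 175.4]
eef_rot: [-3.118, 0.38, 0.002]
force: [-5.3, 0.3, -4.3]
grip_width: 10.8
tcp stand [-50.9  87.3 175.4] F [-5.2 -1.  -4.3] [0.27 1.17 0.03]
```

```bash
cat > st.py <<'E'
from ov import *
o=observe();F=P.inv().apply(o["force"]);ez=np.array([-.5,0,.866]);ex=np.array([.866,0,.5])
p=P.inv().apply(np.array(o["eef_pos"])-O)
print("tcp",p.round(1),"s≈",round((p+[28.2-1.2,-88.3,-44.9-90])@ez,1),"lat",round((p+[27,0,-134.9])@ex,1),"F ex,y,ez",(F@ex).round(1),F[1].round(1),(F@ez).round(1),"T",P.inv().apply(o["wrist_torque"]).round(2),o["time"])
E
python3 -m pendant '[[[-0.13,0,0.075],0],[[-0.13,0,0.075],0],[[-0.13,0,0.075],0]]'; python3 st.py
```

```text
time: 17.75
eef_pos: [484.1, -93.8, 175.2]
eef_rot: [3.119, -0.379, 0.001]
force: [-1.0, -0.0, -3.5]
grip_width: 10.2
tcp [-51.8  87.3 175.2] s≈ 47.3 lat -1.3 F ex,y,ez -2.5 -0.2 -2.5 T [ 0.03  0.49 -0.02] 17.75
```

```bash
python3 -m pendant '[[[-0.06,0,0.03],0],[[0.09,0,0.29],0],[[0.24,0,0.55],0],[[0.34,0,0.72],0],[[0.34,0,0.72],0]]'; python3 st.py
```

```text
time: 18.38
eef_pos: [487.3, -94.6, 167.7]
eef_rot: [-3.119, 0.38, 0.0]
force: [0.5, -0.3, -0.5]
grip_width: 10.1
tcp [-48.4  87.3 167.7] s≈ 39.1 lat -2.2 F ex,y,ez 0.2 -0.2 -0.7 T [-0.01 -0.05  0.01] 18.375
```

```bash
python3 -m pendant '[[[0.15,0,0.26],0],[[0.3,0,0.52],0],[[0.45,0,0.78],0],[[0.6,0,1.04],0],[[0.6,0,1.04],0]]'; python3 st.py;  python3 -m pendant '[[[0.15,0,0.26],0],[[0.3,0,0.52],0],[[0.45,0,0.78],0],[[0.5,0,0.87],0],[[0.5,0,0.87],0]]'; python3 st.py
```

```text
time: 19.0
eef_pos: [493.1, -96.0, 157.2]
eef_rot: [-3.119, 0.379, 0.0]
force: [-0.4, -0.0, -0.2]
grip_width: 10.3
tcp [-42.4  87.3 157.2] s≈ 27.1 lat -2.2 F ex,y,ez -0.4 -0.1 -0.0 T [0.05 0.01 0.  ] 19.0
time: 19.62
eef_pos: [498.1, -97.2, 148.8]
eef_rot: [3.119, -0.379, 0.0]
force: [2.2, -0.2, 1.6]
grip_width: 10.3
tcp [-37.4  87.3 148.8] s≈ 17.2 lat -2.0 F ex,y,ez 2.6 0.3 0.3 T [-0.06 -0.56 -0.06] 19.625
```

```bash
python3 -m pendant '[[[0.15,0,0.26],0],[[0.3,0,0.52],0],[[0.4,0,0.69],0],[[0.4,0,0.69],0]]'; python3 st.py;  python3 -m pendant '[[[0.15,0,0.26],0],[[0.3,0,0.52],0],[[0.4,0,0.69],0],[[0.4,0,0.69],0]]'; python3 st.py
```

```text
time: 20.12
eef_pos: [501.8, -98.2, 141.5]
eef_rot: [-3.119, 0.379, 0.001]
force: [3.2, -0.7, -0.6]
grip_width: 10.5
tcp [-33.5  87.3 141.5] s≈ 9.0 lat -2.3 F ex,y,ez 2.5 0.1 -2.2 T [-0.06 -0.73 -0.02] 20.125
time: 20.62
eef_pos: [505.7, -99.1, 135.3]
eef_rot: [3.119, -0.379, -0.0]
force: [-1.3, 0.7, 6.2]
grip_width: 10.4
tcp [-29.5  87.2 135.3] s≈ 1.6 lat -2.0 F ex,y,ez 1.8 0.4 6.1 T [-0.    0.23  0.01] 20.625
```

```bash
python3 -m pendant '[[[0.1,0,0.17],0],[[0.1,0,0.17],0],[[0.1,0,0.17],0]]'; python3 st.py;  python3 -m pendant '[[[0.1,0,0.17],0],[[0.1,0,0.17],0],[[0.1,0,0.17],0]]'; python3 st.py
```

```text
time: 21.0
eef_pos: [507.0, -99.5, 133.5]
eef_rot: [3.118, -0.379, 0.001]
force: [3.6, -1.1, 3.3]
grip_width: 10.6
tcp [-28.2  87.2 133.5] s≈ -0.7 lat -1.7 F ex,y,ez 4.9 -0.2 1.0 T [ 0.03 -0.79 -0.03] 21.0
time: 21.38
eef_pos: [507.7, -99.6, 132.7]
eef_rot: [3.119, -0.379, 0.001]
force: [-5.2, 1.9, 15.6]
grip_width: 10.2
tcp [-27.4  87.3 132.7] s≈ -1.7 lat -1.5 F ex,y,ez 3.0 0.6 16.3 T [0.05 0.66 0.01] 21.375
```

```bash
python3 -m pendant '[[[-0.08,0,-0.14],0],[[-0.08,0,-0.14],0],[[-0.08,0,-0.14],0]]'; python3 st.py; python3 -m pendant '[[[0,0,0],0],[[0,0,0],0],[[0,0,0],0],[[0,0,0],0]]' 35 20;  python3 st.py;python3 -m pendant '[[[-0.3,0,-3],0],[[-0.3,0,-7],0],[[-5,0,-12],0],[[-10,0,-16],0],[[-15,0,-16],0]]'
```

```text
time: 21.75
eef_pos: [507.1, -99.5, 133.2]
eef_rot: [3.118, -0.38, 0.001]
force: [2.0, -1.4, 6.1]
grip_width: 10.4
tcp [-28.   87.2 133.2] s≈ -0.9 lat -1.7 F ex,y,ez 5.0 -0.9 4.1 T [ 0.1  -0.63 -0.03] 21.75
time: 22.25
eef_pos: [506.7, -99.4, 132.8]
eef_rot: [-3.119, 0.38, 0.001]
force: [0.6, -0.8, -0.3]
grip_width: 30.0
tcp [-28.4  87.3 132.8] s≈ -1.1 lat -2.3 F ex,y,ez 0.6 -0.6 -0.6 T [-0.01  0.06  0.01] 22.25
time: 22.88
eef_pos: [360.3, -63.2, 295.6]
eef_rot: [3.118, -0.379, 0.005]
force: [-0.9, -0.1, -0.2]
grip_width: 30.2
```

```bash
python3 -m pendant '[[[0,5,-2],0],[[0,10,-4],0],[[0,15,-4],0],[[0,20,-4],0],[[0,25,-4],0]]'; python3 -m pendant '[[[0,5,0],0],[[0,10,0],0],[[0,10,0],0]]'
python3 - <<'E'
from ov import *
s=grab_frame("scene");t=grab_frame("top")
h=np.array([1.2,88.3,90])
A=[]
for f,l,tt in ((t,340,185),(s,270,100)):
    k=8
    raw=cv2.resize(f["image"][tt:tt+48,l:l+48,::-1],None,fx=k,fy=k,interpolation=cv2.INTER_CUBIC)
    A.append(np.vstack([raw[:300],draw(f,h,30,l,tt,48,k)[:300]]))
cv2.imwrite("pics/c10.png",np.hstack(A))
E
python3 st.py
```

```text
time: 23.5
eef_pos: [300.4, -307.7, 333.1]
eef_rot: [3.118, -0.38, 0.001]
force: [0.9, 0.2, -0.3]
grip_width: 29.8
time: 23.88
eef_pos: [276.2, -405.4, 331.9]
eef_rot: [-3.116, 0.384, 0.002]
force: [0.5, 0.1, -0.4]
grip_width: 30.0
tcp [-179.2 -262.5  332.7] s≈ 247.4 lat -32.9 F ex,y,ez 0.2 -0.8 -0.1 T [ 0.06 -0.02 -0.02] 23.975
```

View pics/c10.png

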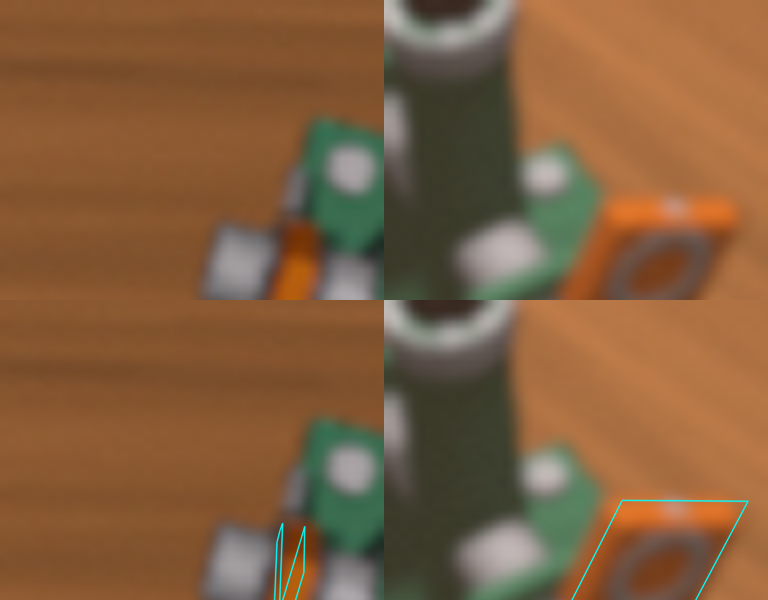

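Run:
```python
from ov import *
s=grab_frame("scene");t=grab_frame("top")
C=[];B=[(a,b) for a in(-17,33) for b in(42,84)]
for f,c in((t,(340,200,400,250)),(s,(280,100,380,170))):
    im=f["image"].astype(int);m=np.zeros((400,640),np.uint8);l,tt,r,b=c
    q=im[tt:b,l:r];hsv=cv2.cvtColor(f["image"][tt:b,l:r],cv2.COLOR_RGB2HSV)
    k=((q[...,0]-q[...,2]>110)&(hsv[...,1]>190)).astype(np.uint8)
    n,lab,st,ce=cv2.connectedComponentsWithStats(k);i=1+np.argmax(st[1:,4]);m[tt:b,l:r]=lab==i
    print("orange rect",st[i][:2]+[l,tt],st[i][2:4],st[i][4])
    C.append((f,cv2.morphologyEx(m,cv2.MORPH_CLOSE,np.ones((5,5)))))
h=np.array([1.2,88.3,90]);res=[]
for sh in range(-6,16,2):
  for la in(-2,0,2):
    for ti in(22,26,30,34,38):
      a=np.radians(30);org=h+sh*np.array([-np.sin(a),0,np.cos(a)])+la*np.array([np.cos(a),0,np.sin(a)]);v=[]
      for f,m in C:
        pts=np.vstack([w(clip(org+[0,dy,0],ti,B)) for dy in(-6,6)])
        z=np.zeros_like(m);cv2.fillConvexPoly(z,cv2.convexHull(np.round(proj(f,pts)*16).astype(np.int32)),1,shift=4)
        v.append((z&m).sum()/(z|m).sum())
      res.append((round(sum(v),3),sh,la,ti,np.round(v,2)))
for r in sorted(res,key=lambda r:-r[0])[:6]:print(r)
for n in["pot","bowl","oil"]:print(n,[np.round(x["rect"]) for x in cut_out(n,s)[:1]])
```

```text
orange rect [374 214] [ 5 11] 34
orange rect [293 125] [11 13] 45
(np.float64(0.344), -4, 2, 26, array([0.21, 0.13]))
(np.float64(0.341), -2, 2, 22, array([0.21, 0.13]))
(np.float64(0.339), -4, -2, 22, array([0.21, 0.13]))
(np.float64(0.338), 0, 0, 22, array([0.21, 0.13]))
(np.float64(0.338), 0, 2, 22, array([0.21, 0.13]))
(np.float64(0.338), 2, -2, 22, array([0.21, 0.13]))
pot [array([231., 207., 279., 257.])]
bowl [array([178., 162., 213., 196.])]
oil [array([308., 286., 336., 326.])]
```

The clip is in the hole. Its grip block is within about 2–3 mm of the predicted home outline in the scene view, with a few degrees of free lean. The force sign change at s≈9 mm (pulled inward) and the stop at s≈-1.7 mm (16 N) both fit a seated leg. I'm handing in.

```bash
python3 -c "
from h import *
print(job_done(), observe()['time'])"
```

```text
the job is handed in; nothing more can be done
the job is handed in; nothing more can be done
```

I pushed the pin home, then seated the middle-sized R-clip from the rack in the cross-hole. I handed the job in at about 24 s, with the gripper open and well clear of everything.

**Pin:** I pushed it in until it hit the hard stop at about 54 N. The cross-hole then showed outside the green cheek in both cameras.

**Tilt:** The tool can only point straight down, so I turned the clip in a light grip against the edge of the rack's window. The first try gave about 23.5°. A second brought it to about 29°, close to the 30° the hole needs.

**Seating:** I pushed the leg in along the hole, shifting sideways once when it pressed on the hole's wall. Three things suggest the bent leg snapped over:
- **Side force:** it rose as the leg opened over the shaft.
- **Along the hole:** the force turned slightly inward with about 9 mm to go, just past the narrow place.
- **Stop:** a firm stop at 16 N came within 2 mm of the estimated home position.

**Last checks:**
- **Clip:** After release it stood on its own, its grip within 2–3 mm of the predicted home outline and leaning a few degrees.
- **Bent leg not seen:** The last crop did not show the bent leg round the shaft, so the snap rests on force and position.
- **Failed check:** The final numeric fit of the grip's outline gave no usable result because the orange was poorly separated from the wood.
- **Pot, bowl and oil bottle:** All three were where they started, to within the detector's few pixels.

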